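# Bolt the boot bed against its spring catch

### The arm

A 6-joint arm with a two-finger parallel gripper is mounted at the origin on the work surface. World frame = base frame: x ahead of the robot, y to its left, z up, the work surface at z = 0. Lengths are in m, angles in degrees, forces in N, time in s.
With the tool pointing down it reaches from about 0.3 to 0.75 m from the base axis. Payload 8.5 kg.
Tool frame: the origin (TCP) lies on the centre line of the jaws, within the pads' length; the fingertips stand tips_ahead ahead of it and the grasp point (between the pads) lies 3 mm ahead of it (tips_ahead is the distance from the TCP to the fingertips, in m); z points along the fingers, y is the line along which they close (so a half turn about z gives the same grasp; the last joint's range is limited). The gripper opens to 85 mm and grips with 20 to 120 N. Pads are 22 mm wide; open, the fingers measure 114 mm over their backs; the gripper's body (76 mm by 85 mm) begins 54 mm behind the grasp point. The pads swing forward as they close: fully open they stand 13 mm farther back than shut.
Start: joints at [62.55, 21.807, 74.336, -0, 83.858, -12.336], TCP at [0.143, 0.531, 0.253] pointing down, gripper open.
Joint ranges: [-178.18, 178.18], [-50.72, 133.34], [12.68, 142.11], [-81.47, 261.47], [9.98, 163.14], [-165.26, 165.26]. Speed limits (degrees/s): [136.94, 136.94, 180, 180, 180, 180].

### API

Orientations are given as a 3x3 rotation matrix whose columns are the frame's x, y, z axes.
In Python, from rig import observe, get_image, close_job, tips_ahead gives the robot as it stands.
- The arm moves only by the shell command python3 -m creep 'ROWS' [FORCE]. ROWS is a JSON object whose key "ticks" holds a list of rows, 1 to 10 of them, each of 5 numbers: dx, dy, dz in m, then a turn about the tool's z in degrees, then the finger opening in m; each row shifts and turns the commanded pose from where the row before left it, along the tool's axes as they then stand; what a row does not reach is not made up. A row lasts 1/10 s, in which the tool goes at most 0.05 m and 8.59 degrees, less where a joint would pass 70% of its speed; a pose out of reach is approached as far as the arm can. The fingers move at their own pace and stop on an object; FORCE is the grip in N (left out, the last holds). Time passes only in rows, so rows that do not move let the fingers close. It prints the time, the measured TCP pose, the force, the opening and the grip force at its end. Input that does not fit is refused with a message, and nothing moves.
- observe(): the state, without advancing time (a new reading comes with each control period).
- get_image(name): name is "side" or "top" or "wrist"; returns a dict with "pixels" (400x640x3 uint8, red, green, blue), "depth" (400x640 float32, m along the optical axis (not along the pixel's ray), 0 where there is no reading), "K" (3x3 intrinsics, pixels), "extrinsics" (4x4, takes a point from world to camera coordinates). Camera axes: x right, y down, z forward; pixel columns grow to the right and rows downward; lengths in m; the calibration is good to about 2 mm. A picture is of the moment at which its call begins.
- close_job(): hands the job in; it is judged then, once.
The state is a dict: "time_s": time; "q": joint angles; "qvel": joint speeds; "joint_efforts": joint torques, N m; "position": TCP position; "tool_rot": TCP orientation; "ft_force": force on the tool from outside, world axes, zero at the start; "wrist_torque": the same for the moment, N m; "grip_width": finger opening in m; "gripper_force": force on a finger pad.
Only numpy, scipy, OpenCV 4.12 (cv2) and the standard library are available. Lean on these libraries where they do the work, as an engineer would, in place of code of your own. Each camera call takes 0.05 s, during which the arm holds its last target. There are 200 camera calls.

### The job

Lock the bed that holds the ski boot shell: press the long spring catch bar down with one fingertip and, while it is held down, push the bolt's upright lug with the other fingertip until the bolt is fully home in its keeper, then let go so that the catch springs back up and locks it. It is all fingertip work, nothing needs to be grasped: do not lift, move or knock over the loose things on the bench.

Things in the scene. Friction and masses are not known exactly. Their poses are not given: they have to be found in the camera images.
- fixture: Fixed steel fixture on the bench. Origin at bench height under the middle of the bolt unit (grey base plate 150 mm in x, 240 in y, 10 thick); z up; the bolt slides along +y. At the same y, the catch bar (middle at x = -32 mm) and the bolt (x = +30 mm) lie side by side: a gripper with its fingers apart along the fixture's x has one over each
- catch_top (a point): Centre of the top of the catch bar, a flat steel bar 36 mm wide in the fixture's x and 112 mm long in its y, its top 60 mm above the bench when up. It sinks straight down without tilting, wherever it is pressed, and this point with it; a finger may slide along it. Its housing is 40 mm high. Axes as the fixture's
- catch (a joint): How far the catch bar is pressed, m: 0 up, 0.010 fully down. A spring pushes it up with about 3.5 N at the top, 7 N at the bottom. Its pawl lets the bolt pass only above about 0.006; if let go half-way it snaps up between the bolt's two teeth and blocks it. At either end of the bolt's stroke it can rise to 0
- lug_face (a point): Point on the face to push (towards the fixture's -y) of the bolt's upright steel lug: middle of its 36 mm width (x), 70 mm above the bench. Lug 14 mm thick in y, its top 82 mm high; the round bolt below has its top at 31 mm, so a fingertip at the height of the pressed bar (50 mm) passes over it and meets the lug. At y = -8 mm in the fixture with the bolt drawn back, +32 mm home
- bolt (a joint): How far the bolt has slid towards the keeper (along the fixture's +y), m: 0 to 0.001 at the start (drawn back), 0.040 fully home against its stop. Sliding it takes about 2.5 N; it stays where it is left. With the catch up it has only 1.5 mm of play at either end
- boot (a point): Middle of the top of the blue ski boot shell clamped on the bed at the fixture's +y end, 190 mm above the bench; bed and shell cover y = 130 to 300 mm, x = -170 to 170 mm in the fixture. An obstacle, not to be handled
- keeper (a point): Middle of the mouth of the keeper that the bolt enters, 22 mm above the bench. The keeper is a bridge-shaped steel block 50 mm high, at y = 104 to 138 mm in the fixture. Two bolt guides (36 mm high) stand at y = -85 and +68 mm
- screwdriver: Bystander: a black-handled screwdriver, about 190 mm long, lying on the bench on the robot's side of the fixture; origin at the centre of its underside
- tape: Bystander: a paper tape roll, 90 mm across and 25 mm high, lying flat; origin at the centre of its underside
- glue: Bystander: a white plastic bottle, 48 mm across, 110 mm high, upright; origin at the centre of its underside
- mug: Bystander: a white ceramic beaker, 76 mm across, 85 mm high, upright; origin at the centre of its underside
- jar: Bystander: a small glass jar with steel cap, 42 mm across, 50 mm high, beyond the bolt; origin at the centre of its underside
- wrench: Bystander: a steel wrench, 160 mm long, lying on the bench beyond the fixture; origin at the centre of its underside
- buckle: Bystander: a loose aluminium boot buckle, 50 x 26 mm, 13 mm high, lying on the bench; origin at the centre of its underside

How it is judged:
By the outcome, as a careful person would: the job done as asked, in the order asked, and still so for the second after the job is handed in, with the robot touching nothing.
It also fails if it takes over 42 s, if anything falls off the work surface, if the arm or the gripper's body presses on something with over 40 N, if the wrist force passes 120 N, or if a joint passes its speed limit or range.

## Working session

There is one attempt and no reset: what is moved stays moved. The work goes in short steps, Python scripts to look and compute and a shell command to move; the robot and the scene stay as the last step left them, time stands still between calls to the robot, and variables do not carry over. Pictures are saved under pics/ and viewed, at most 10 in all, crops included, and the job is handed in when it is done.

```bash
mkdir -p pics; python3 - <<'E'
from rig import *
import cv2,numpy as np
s=observe();print(s['time_s'],s['position'],np.round(s['tool_rot'],3),s['grip_width'],tips_ahead, s['ft_force'])
for n in ['top','side']:
    d=get_image(n);cv2.imwrite(f'pics/{n}1.png',d['pixels'][:,:,::-1]);np.savez(f'{n}1.npz',**d)
E
```

```text
0.0 [0.14328136 0.53072819 0.25270719] [[-0.965  0.261 -0.001]
 [ 0.261  0.965 -0.001]
 [ 0.    -0.001 -1.   ]] 0.08534094385646286 0.022 [-0.14156806 -0.07964936 -0.47934983]
```

View pics/top1.png

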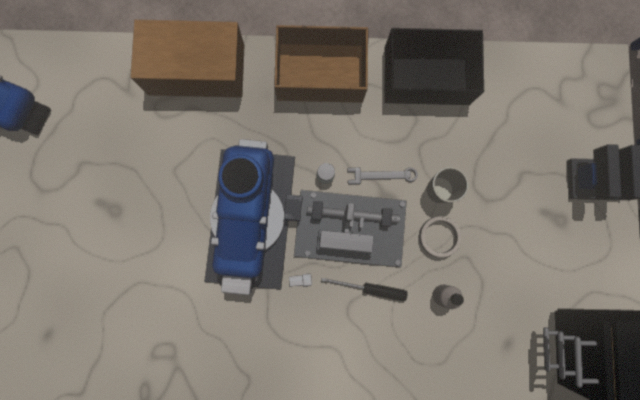

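View pics/side1.png

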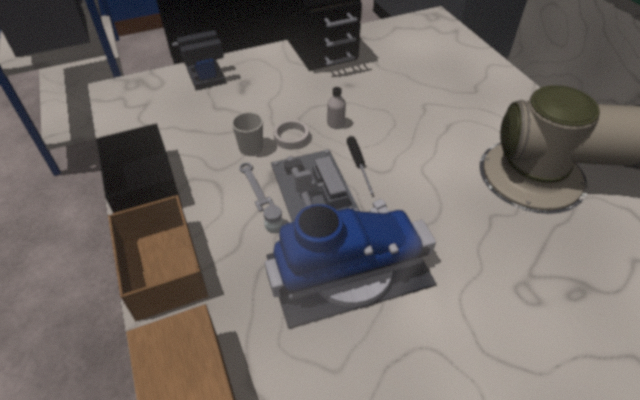

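The top view shows the base plate (corners about (300,192), (406,200), (403,266), (295,258)), the catch bar at (346,243), the lug at (350,213) and the boot to the left, which is fixture +y. The side view agrees. Next I'll take an enlarged crop and the depth-derived geometry.

```bash
cat > h.py <<'E'
import numpy as np,cv2
def cloud(d):
    K,E,z=d['K'],d['extrinsics'],d['depth']
    v,u=np.mgrid[:400,:640]
    c=np.stack([(u-K[0,2])/K[0,0]*z,(v-K[1,2])/K[1,1]*z,z],-1)
    return (c-E[:3,3])@E[:3,:3]
E
python3 - <<'E'
from h import *
d=dict(np.load('top1.npz'));P=cloud(d)
cv2.imwrite('pics/crop.png',cv2.resize(d['pixels'][180:280,285:425,::-1],None,fx=5.5,fy=5.5,interpolation=cv2.INTER_CUBIC))
print(np.round(np.linalg.inv(d['extrinsics']),3), d['K'][0,0])
for n,(u,v) in dict(tl=(302,193),tr=(404,201),br=(401,264),bl=(297,256),bar=(346,243),lug=(350,213),bench=(350,300),boot=(240,220)).items(): print(n,np.round(P[v,u],3))
z=P[...,2]
m=np.zeros(z.shape,bool);m[185:272,290:410]=1
for a,b,n in [(.053,.067,'bar'),(.072,.095,'lug'),(.006,.016,'plate')]:
    k=m&(z>a)&(z<b);q=P[k]
    if n=='plate':pass
    r=cv2.minAreaRect(q[:,:2].astype(np.float32)); print(n,k.sum(),r,q.mean(0).round(4))
    ys,xs=np.where(k);print(xs.min(),xs.max(),ys.min(),ys.max())
E
```

```text
[[ 0.021 -0.993  0.116  0.436]
 [-1.    -0.022 -0.006 -0.052]
 [ 0.008 -0.116 -0.993  1.061]
 [ 0.     0.     0.     1.   ]] 471.84841795336825
tl [ 0.574 -0.036  0.008]
tr [ 0.561 -0.266  0.007]
br [ 0.42  -0.259  0.007]
bl [ 0.433 -0.028  0.009]
bar [ 0.463 -0.133  0.055]
lug [ 0.524 -0.138  0.084]
bench [ 0.339 -0.148 -0.001]
boot [0.5   0.081 0.149]
bar 907 ((0.49609097838401794, -0.09928920120000839), (0.19124899804592133, 0.09098929166793823), 76.2292709350586) [ 0.4679 -0.132   0.0593]
290 373 195 251
lug 115 ((0.5287644267082214, -0.137875497341156), (0.013822255656123161, 0.03456280007958412), 85.90263366699219) [ 0.5286 -0.1376  0.0806]
346 353 203 219
plate 4592 ((0.5023311972618103, -0.13354168832302094), (0.2637130916118622, 0.15651288628578186), 85.28936004638672) [ 0.4974 -0.1475  0.0095]
290 406 185 266
```

View pics/crop.png

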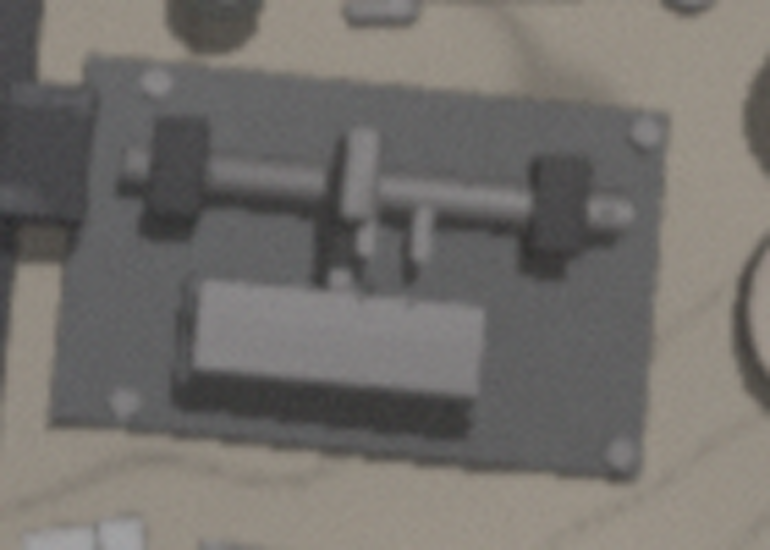

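The enlarged crop shows the bar-top corners at (203,280), (487,307), (478,397), (192,370), the lug top at (348-378,128) to (342-372,220), and the plate corners at (90,55), (668,113), (637,480), (52,425). I'll fit the fixture pose to these.

```bash
cat >> h.py <<'E'
def ray(d,u,v,z):
    E=d['extrinsics'];R=E[:3,:3].T;c=-R@E[:3,3]
    r=R@np.linalg.inv(d['K'])@[u,v,1];return (c+r*(z-c[2])/r[2])
E
python3 - <<'E'
from h import *
from scipy.optimize import least_squares
from rig import observe
d=dict(np.load('top1.npz'))
L=[((203,280),-14,56,60),((487,307),-14,-56,60),((478,397),-50,-56,60),((192,370),-50,56,60),
((90,55),75,120,10),((668,113),75,-120,10),((637,480),-75,-120,10),((52,425),-75,120,10)]
W=np.array([ray(d,285+(p[0]+.5)/5.5-.5,180+(p[1]+.5)/5.5-.5,z/1e3)[:2] for p,x,y,z in L]);F=np.array([[x,y] for _,x,y,_ in L])/1e3
def f(p):
    c,s=np.cos(p[2]),np.sin(p[2]);return (F@np.array([[c,s],[-s,c]])+p[:2]-W).ravel()
r=least_squares(f,[.5,-.14,0]);print(r.x,np.degrees(r.x[2]),np.round(r.fun.reshape(-1,2)*1e3,1))
c,s=np.cos(r.x[2]),np.sin(r.x[2]);R=np.array([[c,-s],[s,c]])
for p in [(348,128),(378,128),(372,220),(342,220)]:
    print(np.round(R.T@(ray(d,285+p[0]/5.5-.4,180+p[1]/5.5-.4,.082)[:2]-r.x[:2])*1e3,1))
np.save('fix.npy',r.x)
E
```

```text
[ 0.49767045 -0.14058061 -0.08343662] -4.780566068941441 [[ 0.7 -3.8]
 [-0.6 -5.7]
 [-2.  -5.9]
 [-0.6 -4.3]
 [ 1.3  6.1]
 [-0.2  3.5]
 [-0.9  3.3]
 [ 2.2  6.9]]
[47.  11.3]
[48.2 -0. ]
[13.1 -1.1]
[11.9 10.2]
```

The bar and lug agree with each other, with the bar 112 mm long and the lug face 2 mm from nominal. I'll use the bar-based origin. First I raise the tool and swing over, closing the fingers to 48 mm so the tips sit at ±31 mm.

```bash
python3 -c "
from h import *
P=cloud(dict(np.load('top1.npz')));print('boot max z',P[140:300,200:300,2].max())"
python3 -m creep '{"ticks": [[0, 0, -0.05, 0, 0.048], [-0.048, -0.002, 0, 4.5, 0.048], [-0.048, -0.002, 0, 4.5, 0.048], [-0.048, -0.002, 0, 4.5, 0.048], [-0.048, -0.002, 0, 4.5, 0.048], [-0.048, -0.002, 0, 4.5, 0.048], [-0.048, -0.002, 0, 4.5, 0.048]]}'
```

```text
boot max z 1.0613568628422765
time_s: 0.8
position: [0.3953, 0.3923, 0.3028]
tool_rot: [[-0.74, 0.673, -0.001], [0.673, 0.74, -0.0], [0.0, -0.001, -1.0]]
ft_force: [0.4, 1.5, -0.9]
grip_width: 0.0484
gripper_force: 0.0
```

```bash
cat > go.py <<'E'
# offset from the present pose to fixture point (x,y) mm in tool axes, and yaw error
import sys
from h import *
from rig import observe
s=observe();f=np.load('fix.npy');c,sn=np.cos(f[2]),np.sin(f[2]);R=np.array([[c,-sn],[sn,c]])
o=f[:2]+R@[0,.005]
T=s['tool_rot'];p=s['position'];t=np.array(sys.argv[1:3],float)/1e3
w=np.r_[o+R@t-p[:2],0];ty=T[:2,1]
yaw=np.degrees(np.arctan2(ty[1],ty[0]));print('tool d',np.round(T.T@w,4),'turn',yaw-np.degrees(f[2]),'fix pos',np.round(R.T@(p[:2]-o)*1e3,1),'p',p.round(4),'zt',T[:,2].round(4),'F',np.round(s['ft_force'],2),s['grip_width'],s['time_s'],s['q'])
E
python3 go.py -1 -35
```

```text
tool d [-4.518e-01 -3.496e-01  2.000e-04] turn 52.48229600612756 fix pos [-146.4  517.5] p [0.3953 0.3923 0.3028] zt [-7.e-04 -4.e-04 -1.e+00] F [ 0.43  1.51 -0.94] 0.04844220491871226 0.8 [ 3.25967264e+01  2.08513418e+01  6.76336608e+01  2.37502867e-03
  9.15635194e+01 -1.51049337e+01]
```

```bash
python3 -m creep '{"ticks": [[-0.048, -0.005, 0, 4.4, 0.048], [-0.048, -0.005, 0, 4.4, 0.048], [-0.048, -0.005, 0, 4.4, 0.048], [-0.048, -0.006, 0, 4.4, 0.048], [-0.048, -0.007, 0, 4.4, 0.048], [-0.048, -0.008, 0, 4.4, 0.048], [-0.048, -0.009, 0, 4.4, 0.048], [-0.048, -0.01, 0, 4.4, 0.048], [-0.048, -0.01, 0, 4.4, 0.048], [-0.048, -0.01, 0, 4.4, 0.048]]}'; python3 go.py -1 -35
```

```text
time_s: 1.8
position: [0.5476, -0.0523, 0.3028]
tool_rot: [[-0.065, 0.998, -0.001], [0.998, 0.065, 0.0], [0.0, -0.001, -1.0]]
ft_force: [0.5, 0.8, -0.3]
grip_width: 0.048
gripper_force: 0.0
tool d [-0.1144 -0.0609  0.    ] turn 8.484355179200932 fix pos [42.4 87.1] p [ 0.5476 -0.0523  0.3028] zt [-8.e-04  3.e-04 -1.e+00] F [ 0.54  0.82 -0.28] 0.04804421386351342 1.8 [-1.77932257e+01  2.01259377e+01  6.87445671e+01  3.90470410e-03
  9.11772812e+01 -2.14969282e+01]
```

```bash
python3 -m creep '{"ticks": [[-0.04, -0.02, 0, 4.2, 0.048], [-0.04, -0.02, 0, 4.28, 0.048], [-0.04, -0.01, 0, 0, 0.048], [0, 0, 0, 0, 0.048], [0, 0, 0, 0, 0.048]]}'; python3 go.py -1 -35
```

```text
time_s: 2.3
position: [0.4969, -0.171, 0.303]
tool_rot: [[0.082, 0.997, -0.0], [0.997, -0.082, 0.001], [0.001, -0.001, -1.0]]
ft_force: [-0.5, -0.1, -0.4]
grip_width: 0.0484
gripper_force: 0.0
tool d [ 0.0003 -0.0027  0.    ] turn 0.09113902238980298 fix pos [  1.7 -35.3] p [ 0.4969 -0.171   0.303 ] zt [-5.e-04  7.e-04 -1.e+00] F [-0.48 -0.11 -0.38] 0.048353030996997996 2.3 [-3.19157712e+01  1.75247475e+01  7.25932814e+01  1.84141133e-02
  8.99258679e+01 -2.72263653e+01]
```

```bash
python3 -m creep '{"ticks": [[0, -0.0027, 0.04, 0, 0.048], [0, 0, 0.05, 0, 0.048], [0, 0, 0.05, 0, 0.048], [0, 0, 0.04, 0, 0.048], [0, 0, 0.01, 0, 0.048], [0, 0, 0, 0, 0.048], [0, 0, 0, 0, 0.048]]}'; python3 go.py -1 -35; python3 - <<'E'
from rig import *
import cv2,numpy as np
a=[get_image(n)['pixels'][:,:,::-1] for n in ('side','wrist')]
cv2.imwrite('pics/a2.png',np.vstack([cv2.resize(a[0][110:260,230:430],(400,300)),cv2.resize(a[1],(400,250))]))
E
```

```text
time_s: 3.0
position: [0.4956, -0.1703, 0.1151]
tool_rot: [[0.079, 0.997, 0.003], [0.997, -0.079, -0.002], [-0.001, 0.003, -1.0]]
ft_force: [1.5, -1.4, -0.7]
grip_width: 0.0482
gripper_force: 0.0
tool d [-0.0002 -0.0014 -0.    ] turn 0.23789677901027417 fix pos [  0.4 -34.8] p [ 0.4956 -0.1703  0.1151] zt [ 0.0027 -0.0016 -1.    ] F [ 1.5  -1.42 -0.71] 0.04819517717946018 3.0 [-3.19262507e+01  2.75622667e+01  9.04312926e+01  3.90325507e-03
  6.18293543e+01 -2.73853102e+01]
```

View pics/a2.png

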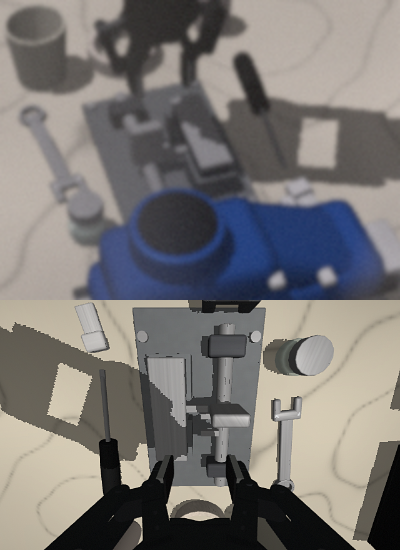

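The wrist view shows the left finger (165,465) over the catch bar and the right finger (237,465) in line with the bolt, behind the lug (230,418). Descending to contact.

```bash
python3 -m creep '{"ticks": [[0, -0.001, 0.015, 0, 0.048], [0, 0, 0.007, 0, 0.048], [0, 0, 0, 0, 0.048], [0, 0, 0, 0, 0.048], [0, 0, 0, 0, 0.048]]}'
for i in 1; do python3 -m creep '{"ticks": [[0, 0, 0.004, 0, 0.048], [0, 0, 0.003, 0, 0.048], [0, 0, 0, 0, 0.048], [0, 0, 0, 0, 0.048]]}'; done
python3 -m creep '{"ticks": [[0, 0, 0.002, 0, 0.048], [0, 0, 0.002, 0, 0.048], [0, 0, 0, 0, 0.048], [0, 0, 0, 0, 0.048]]}'
```

```text
time_s: 3.6
position: [0.4937, -0.1704, 0.092]
tool_rot: [[0.08, 0.997, 0.001], [0.997, -0.08, -0.001], [-0.001, 0.001, -1.0]]
ft_force: [-0.4, 0.3, 0.5]
grip_width: 0.048
gripper_force: 0.0
time_s: 4.0
position: [0.4934, -0.1702, 0.0842]
tool_rot: [[0.08, 0.997, -0.0], [0.997, -0.08, 0.0], [0.0, -0.0, -1.0]]
ft_force: [0.6, 0.4, 0.5]
grip_width: 0.0481
gripper_force: 0.0
time_s: 4.4
position: [0.4934, -0.1702, 0.0803]
tool_rot: [[0.08, 0.997, -0.0], [0.997, -0.08, 0.0], [0.0, -0.0, -1.0]]
ft_force: [-0.4, -0.3, -0.1]
grip_width: 0.0479
gripper_force: 0.0
```

```bash
for i in 1; do python3 -m creep '{"ticks": [[0, 0, 0.001, 0, 0.048], [0, 0, 0.001, 0, 0.048], [0, 0, 0, 0, 0.048], [0, 0, 0, 0, 0.048]]}' | grep -E 'pos|ft'; done
python3 -m creep '{"ticks": [[0, 0, 0.001, 0, 0.048], [0, 0, 0.001, 0, 0.048], [0, 0, 0, 0, 0.048], [0, 0, 0, 0, 0.048]]}' | grep -E 'pos|ft'
python3 -m creep '{"ticks": [[0, 0, 0.001, 0, 0.048], [0, 0, 0.001, 0, 0.048], [0, 0, 0, 0, 0.048], [0, 0, 0, 0, 0.048]]}' | grep -E 'pos|ft'; python3 go.py -1 -35
```

```text
position: [0.4935, -0.1703, 0.0785]
ft_force: [-0.6, -0.2, 2.7]
position: [0.4935, -0.1703, 0.0763]
ft_force: [-0.9, -0.1, 3.6]
position: [0.4935, -0.1703, 0.0743]
ft_force: [-0.7, 0.1, 2.9]
tool d [-0.0001  0.0007  0.    ] turn 0.18425516592472668 fix pos [ -1.7 -34.9] p [ 0.4935 -0.1703  0.0743] zt [ 1.e-04 -1.e-04 -1.e+00] F [-0.69  0.14  2.91] 0.04794424616521208 5.6 [-3.20450023e+01  3.08298327e+01  9.31465748e+01 -8.97489781e-04
  5.60141889e+01 -2.74481894e+01]
```

```bash
python3 -m creep '{"ticks": [[0, 0, 0.001, 0, 0.048], [0, 0, 0.001, 0, 0.048], [0, 0, 0.001, 0, 0.048], [0, 0, 0, 0, 0.048], [0, 0, 0, 0, 0.048]]}' | grep -E 'pos|ft'
python3 -m creep '{"ticks": [[0, 0, 0.001, 0, 0.048], [0, 0, 0, 0, 0.048], [0, 0, 0, 0, 0.048]]}' | grep -E 'pos|ft'
```

```text
position: [0.4935, -0.1703, 0.0714]
ft_force: [0.1, -1.4, 4.9]
position: [0.4935, -0.1703, 0.0704]
ft_force: [0.1, -0.7, 5.3]
```

```bash
python3 -m creep '{"ticks": [[0, 0, 0.0007, 0, 0.048], [0, 0, 0, 0, 0.048], [0, 0, 0, 0, 0.048]]}' | grep -E 'pos|ft'
python3 -m creep '{"ticks": [[0.004, 0, 0, 0, 0.048], [0.004, 0, 0, 0, 0.048], [0.004, 0, 0, 0, 0.048], [0, 0, 0, 0, 0.048], [0, 0, 0, 0, 0.048]]}' | grep -E 'pos|ft'
python3 go.py -1 -35
```

```text
position: [0.4935, -0.1703, 0.0697]
ft_force: [0.4, -0.9, 5.6]
position: [0.4947, -0.1584, 0.0699]
ft_force: [0.6, -1.2, 6.4]
tool d [-0.012   0.0005  0.    ] turn 0.19746142611868756 fix pos [ -1.5 -23. ] p [ 0.4947 -0.1584  0.0699] zt [ 8.e-04 -6.e-04 -1.e+00] F [ 0.64 -1.16  6.42] 0.047824345218902976 7.2 [-3.08305167e+01  3.10169254e+01  9.38457653e+01 -7.70221710e-03
  5.50796864e+01 -2.62429929e+01]
```

```bash
python3 -m creep '{"ticks": [[0.003, 0, 0.0003, 0, 0.048], [0.003, 0, 0, 0, 0.048], [0.003, 0, 0, 0, 0.048], [0.003, 0, 0, 0, 0.048], [0.003, 0, 0, 0, 0.048], [0, 0, 0, 0, 0.048]]}' | grep -E 'pos|ft'; python3 go.py -1 -35
python3 -m creep '{"ticks": [[0.003, 0, 0, 0, 0.048], [0.003, 0, 0, 0, 0.048], [0.003, 0, 0, 0, 0.048], [0.003, 0, 0, 0, 0.048], [0, 0, 0, 0, 0.048]]}' | grep -E 'pos|ft'; python3 go.py -1 -35
```

```text
position: [0.4959, -0.1439, 0.0696]
ft_force: [-0.4, -4.3, 5.1]
tool d [-0.0265  0.0004  0.    ] turn 0.21048994346193606 fix pos [-1.5 -8.5] p [ 0.4959 -0.1439  0.0696] zt [ 9.0e-04 -1.7e-03 -1.0e+00] F [-0.43 -4.3   5.14] 0.04793477286794174 7.8 [-2.93097813e+01  3.08128616e+01  9.43653429e+01 -7.41657233e-02
  5.47289589e+01 -2.46968792e+01]
position: [0.4968, -0.132, 0.0696]
ft_force: [-0.1, -4.2, 5.7]
tool d [-0.0385  0.0004  0.0001] turn 0.2119858767534426 fix pos [-1.5  3.5] p [ 0.4968 -0.132   0.0696] zt [ 8.0e-04 -1.7e-03 -1.0e+00] F [-0.06 -4.15  5.71] 0.04817650973368701 8.3 [-2.80595400e+01  3.06470419e+01  9.47308317e+01 -8.07409391e-02
  5.45349182e+01 -2.34441188e+01]
```

The bolt is sliding with about 4 N of push and the catch is held. I'll keep pushing to the stop, expected near fixture y of 20–24.

```bash
python3 -m creep '{"ticks": [[0.003, 0, 0, 0, 0.048], [0.003, 0, 0, 0, 0.048], [0.003, 0, 0, 0, 0.048], [0.003, 0, 0, 0, 0.048], [0.002, 0, 0, 0, 0.048], [0, 0, 0, 0, 0.048], [0, 0, 0, 0, 0.048]]}' | grep -E 'ft'; python3 go.py -1 -35
python3 -m creep '{"ticks": [[0.002, 0, 0, 0, 0.048], [0, 0, 0, 0, 0.048], [0, 0, 0, 0, 0.048]]}' | grep -E 'pos|ft'
python3 -m creep '{"ticks": [[0.002, 0, 0, 0, 0.048], [0, 0, 0, 0, 0.048], [0, 0, 0, 0, 0.048]]}' | grep -E 'pos|ft'
```

```text
ft_force: [-0.2, -3.2, 5.5]
tool d [-0.0524  0.0004  0.0001] turn 0.20021792954460782 fix pos [-1.6 17.4] p [ 0.498  -0.1181  0.0696] zt [ 8.0e-04 -1.5e-03 -1.0e+00] F [-0.23 -3.24  5.5 ] 0.0478236741908863 9.0 [-2.65899129e+01  3.04791820e+01  9.50992958e+01 -6.90402899e-02
  5.43390409e+01 -2.19693153e+01]
position: [0.4981, -0.1162, 0.0696]
ft_force: [0.2, -4.7, 6.1]
position: [0.4982, -0.1142, 0.0696]
ft_force: [-1.1, -3.8, 5.7]
```

```bash
for i in 1; do python3 -m creep '{"ticks": [[0.0015, 0, 0, 0, 0.048], [0, 0, 0, 0, 0.048], [0, 0, 0, 0, 0.048]]}' | grep -E 'pos|ft'; done
python3 -m creep '{"ticks": [[0.0015, 0, 0, 0, 0.048], [0, 0, 0, 0, 0.048], [0, 0, 0, 0, 0.048]]}' | grep -E 'pos|ft'
python3 -m creep '{"ticks": [[0.0015, 0, 0, 0, 0.048], [0, 0, 0, 0, 0.048], [0, 0, 0, 0, 0.048]]}' | grep -E 'pos|ft'
```

```text
position: [0.4984, -0.1128, 0.0696]
ft_force: [-1.1, -5.1, 5.6]
position: [0.4984, -0.1125, 0.0696]
ft_force: [-3.3, -13.3, 5.3]
position: [0.4985, -0.1124, 0.0697]
ft_force: [-5.8, -21.5, 3.9]
```

The stop is reached: force jumps to 21 N at fixture y of about 23 mm. I'll ease the push slightly, then lift straight up so the catch springs back.

```bash
python3 -m creep '{"ticks": [[-0.002, 0, 0, 0, 0.048], [0, 0, 0, 0, 0.048], [0, 0, 0, 0, 0.048]]}' | grep -E 'pos|ft'
python3 -m creep '{"ticks": [[0, 0, -0.005, 0, 0.048], [0, 0, -0.005, 0, 0.048], [0, 0, -0.005, 0, 0.048], [-0.002, 0, -0.01, 0, 0.048], [-0.005, 0, -0.02, 0, 0.048], [0, 0, -0.04, 0, 0.048], [0, 0, -0.05, 0, 0.048], [0, 0, -0.05, 0, 0.048], [0, 0, 0, 0, 0.048], [0, 0, 0, 0, 0.048]]}' | grep -E 'time|pos|ft'
python3 - <<'E'
from h import *
from rig import get_image
a=get_image('wrist');b=get_image('top')
cv2.imwrite('pics/a3.png',np.vstack([cv2.resize(a['pixels'],(480,300)),cv2.resize(b['pixels'][180:280,285:425],(480,300))])[:,:,::-1])
f=np.load('fix.npy');c,s=np.cos(f[2]),np.sin(f[2]);R=np.array([[c,-s],[s,c]]);o=f[:2]+R@[0,.005]
P=cloud(a).reshape(-1,3);F=(P[:,:2]-o)@R*1e3;z=P[:,2]*1e3
k=(abs(F[:,0]-30)<14)&(abs(F[:,1]-25)<45)&(z>72)&(z<95);print('lug',k.sum(),np.percentile(F[k],[2,50,98],axis=0).round(1).tolist(),np.median(z[k]))
k=(abs(F[:,0]+32)<12)&(abs(F[:,1])<45);print('bar z',k.sum(),np.percentile(z[k],[5,50,95]))
P=cloud(dict(np.load('top1.npz'))).reshape(-1,3);F=(P[:,:2]-o)@R*1e3;z=P[:,2]*1e3
k=(abs(F[:,0]+32)<12)&(abs(F[:,1])<45);print('bar z before (top)',np.median(z[k]))
E
```

```text
position: [0.4984, -0.1125, 0.0696]
ft_force: [-2.4, -9.7, 6.5]
time_s: 11.8
position: [0.4976, -0.1177, 0.2548]
ft_force: [1.1, -0.0, -0.8]
lug 366 [[16.4, 34.6], [30.1, 42.2], [43.2, 47.3]] 81.91204996265382
bar z 6999 [ 59.79967421 283.03555193 321.48307558]
bar z before (top) 59.302946467396744
```

View pics/a3.png

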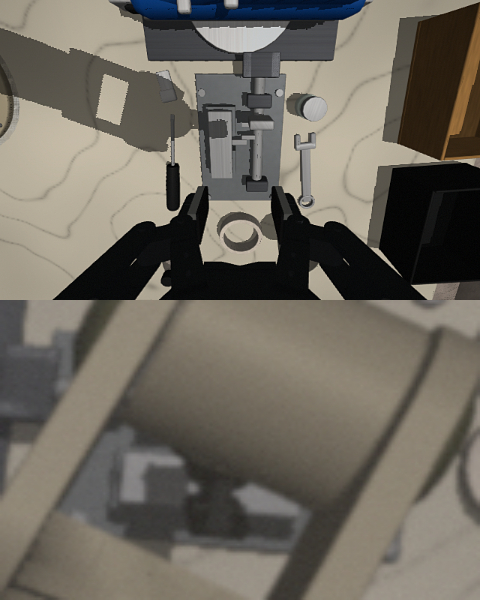

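The wrist view shows the lug moved forward (258,125). Its face went from -5.6 to 34.6 mm, about 40 mm, so the bolt is home. The bar top is back at 59.8 mm, so the catch is up, and the bystanders in view (buckle, screwdriver, wrench, jar, tape) look undisturbed. Handing in.

```bash
python3 -c "
from rig import close_job;print(close_job())"
```

```text
the job is handed in; nothing more can be done
None
```

The bolt is fully home (about 40 mm of travel, against its stop), the catch has sprung back up to lock it, and the job was handed in at about 12 s with the arm clear.

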